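# Run in the crank-driven cup turntable and park it at its index

## Task

The turntable's crank drive has been freshly greased: run it in by turning the crank by its handle, anticlockwise seen from above, until the platter itself (not the crank) goes round at 1 radian per second, give or take a fifth, and keep it there for at least five seconds without a break. Then bring the platter to rest, on that or a later turn, with the steel tab on its rim squarely opposite the wooden index block on the foot, and let go of the crank. Never let the platter run backwards or race past 1.6 radians per second, drive and brake it only through the crank, do not touch the two espresso cups that ride on it or let them slide or tip, and leave everything else on the shelf alone.

Things in the scene. Friction and masses are not known exactly. Their poses are not given: they have to be found in the camera images.
- turntable: Fixed wooden foot of the turntable, a disc 200 mm across and 20 mm high; origin on the turning axis (vertical) at the underside. Its own +x points along a 40 mm wide, 10 mm high tongue that carries the upright wooden index block, 30 mm long (radially, 190 to 220 mm from the axis), 12 mm wide and 46 mm high. The tongue points away from the robot, give or take 0.6 rad.
- platter (a joint): Angle of the platter relative to the foot, rad, growing anticlockwise seen from above, without limit; at 0 and every whole turn (2 pi) the tab faces the index block. Nominal inertia with the cups 0.028 kg m2 (up to 40% more or 30% less). Nominal drag: dry friction 0.022 N m at any speed (may be half as much, or two thirds more) plus 0.002 N m s/rad.
- platter_top (a point): Centre of the platter's top on the turning axis, 40 mm above the shelf. The platter is a wooden disc 300 mm across, 14 mm thick, covered with cork; a steel post 36 mm across stands on its axis and rises to 116 mm above the shelf, where the crank's coupling sits.
- tab (a point): Middle of the steel tab (34 mm long, 16 mm wide, 8 mm thick) that sticks out of the platter's rim, 165 mm from the axis, 38 mm above the shelf; it turns with the platter.
- index (a point): Point of the foot, 165 mm from the axis and 38 mm above the shelf on the line to the index block, where the tab point stands when the platter is at its mark.
- crank (a joint): Angle of the crank relative to the platter, rad, anticlockwise positive, without limit. A silicone-grease coupling alone joins them: it passes to the platter a torque of nominally 0.030 N m s/rad times the crank's speed relative to the platter. So the crank turns faster than the platter while driving it, and no crank position belongs to a platter position; a crank held still brakes the platter.
- crank_drum (a point): Centre of the underside of the coupling, an aluminium drum 68 mm across on the turning axis, 116 to 151 mm above the shelf; it turns with the crank, and its +x points along the crank arm to the handle. The flat steel arm on it is 22 mm wide, its top 163 mm above the shelf.
- crank_grip (a point): Middle of the crank's upright handle: a wooden sleeve 26 mm across and 55 mm long (166 to 221 mm above the shelf) that spins freely on its pin, 65 mm from the turning axis. This point is 194 mm above the shelf and circles the axis with the crank. The sleeve can be gripped from above at any yaw: nothing stands higher around it.
- drag_tip (a point): Felt tip of a small brass drag arm, hinged on a 62 mm high wooden bracket (at 190 mm from the axis, on the foot's +y side); the tip rests by the arm's weight on the platter's top, 138 mm from the axis, and makes most of its friction. The arm is part of the turntable and stays as it is; its weight block rises to 75 mm above the shelf.
- cup_a: White espresso cup, 60 mm across, 55 mm high with a handle, 120 g, standing loose on the platter about 85 mm from the axis, its handle turned inwards; origin at the centre of its underside.
- cup_b: A second, identical espresso cup, on the other side of the platter's post.
- canister_l: Largest of three white ceramic canisters, 126 mm across, 170 mm high, on the shelf's left; origin at the centre of its underside.
- kettle: Copper-toned kettle, 160 mm across, 210 mm high over its bow handle, on the right of the shelf; origin at the centre of its underside.
Mind the look-alikes: they are no part of the job. What is shaped like the cup_b but red is not meant. Leave any pink look-alike of the cup_a alone.

How it is judged:
By the outcome, as a careful person would: the job done as asked, in the order asked, and still so for the second after the job is handed in, with the robot touching nothing.
It also fails if it takes over 67 s, if anything falls off the work surface, if the arm or the gripper's body presses on something with over 40 N, if the wrist force passes 120 N, or if a joint passes its speed limit or range.

## Robot

A 6-joint arm with a two-finger parallel gripper is mounted at the origin on the work surface. World frame = base frame: x ahead of the robot, y to its left, z up, the work surface at z = 0. Lengths are in mm, angles in rad, forces in N, time in s.
With the tool pointing down it reaches from about 200 to 875 mm from the base axis. Payload 3.4 kg.
Tool frame: the origin (TCP) lies at the very end of the fingers, on their centre line; the grasp point (between the pads) lies 19 mm behind it (robot.grip_depth is the distance from the TCP to the grasp point, in mm); x points along the fingers, y is the direction in which the jaws open and shut, and the axes are right-handed (so a half turn about x gives the same grasp; the last joint's range is limited). The gripper opens to 94 mm and grips with 3 to 60 N. Pads are 16 mm wide; open, the fingers measure 119 mm over their backs; the gripper's body (75 mm by 177 mm) begins 78 mm behind the grasp point.
Start: joints at [-1.334, 0.276, 1.505, -0, 1.361, -0.121], TCP at [201.375, -538.624, 184.893] pointing down, gripper open.
Joint ranges: [-2.89, 2.89], [-0.75, 2.08], [0.22, 2.7], [-1.18, 4.32], [0.11, 2.71], [-2.7, 2.7]. Speed limits (rad/s): [2.57, 2.57, 3.14, 3.14, 3.14, 3.14].

## Interface

Orientations are given as a unit quaternion [w, x, y, z].
In Python, from workcell import robot gives the robot as it stands. The module is installed in compiled form; this text tells all that it offers.
- The arm moves only by the tool move_arm, never from a script. Its argument "deltas" is one flat list of numbers, 6 for each row, row after row: the shift along the world's x, y, z in cm, then the turn, a rotation vector about the world's x, y, z in rad. A call has 1 to 20 rows; each row is the pose to reach, as a shift and turn from the pose commanded when the call began; what a row does not reach only later rows make up. A row lasts 1/8 s, in which the tool goes at most 62.5 mm and 10.7 degrees, less where a joint would pass 70% of its speed; a pose out of reach is approached as far as the arm can. A call with a gripper value outside its range is refused whole. "fingers" is the opening, from 0 (shut) to 1 (fully open), set as the call begins (left out, the last holds). The fingers move at their own pace and stop on an object; "newtons" is the grip in N (left out, the last holds). Time passes only in rows, so rows that repeat a pose let the fingers close. It gives the time, the measured TCP pose, the force and the opening at its end, in the units of the state.
- robot.state(): the state, without advancing time (a new reading comes with each control period).
- robot.read_camera(name): name is "side" or "top" or "wrist"; returns the picture (480x640x3 uint8, blue, green, red); there is no depth.
- robot.calibration(name): a dict with "mtx" (3x3 intrinsics, pixels), "world_to_cam" (4x4, takes a point from world to camera coordinates); the wrist camera has in their place "tool_from_camera" (4x4, takes a point from camera to tool coordinates, whose origin is the TCP and whose axes are the tool frame's). Camera axes: x right, y down, z forward; pixel columns grow to the right and rows downward; lengths in mm; the calibration is good to about 2 mm. A picture is of the moment at which its call begins: read the wrist's pose just before it. calibration takes no time and is no camera call.
- robot.sign_off(): hands the job in, once; it reports no verdict.
The state is a dict: "time_s": time; "qpos": joint angles; "qvel": joint speeds; "effort": joint torques, N m; "ee_pos": TCP position; "ee_rot": TCP orientation; "wrist_force": force on the tool from outside, world axes, zero at the start; "moment": the same for the moment, N m; "finger_gap": opening from 0.0 (shut) to 1.0 (fully open).
Only numpy, scipy, OpenCV 4.12 (cv2) and the standard library are available. Lean on these libraries where they do the work, as an engineer would, in place of code of your own. Each camera call takes 0.05 s, during which the arm holds its last target. There are 200 camera calls.

## Working session

There is one attempt and no reset: what is moved stays moved. The work goes in short steps, Python scripts to look and compute and a tool call to move; the robot and the scene stay as the last step left them, time stands still between calls to the robot, and variables do not carry over. Pictures are saved under pics/ and viewed, about 8 in all and at most 12, crops included, and the job is handed in when it is done.

Besides the shell and the picture viewer there is one more tool, called after "Emit:" by a JSON object that holds its "name" and its "arguments". move_arm: Moves the arm, as the interface text tells. Its arguments: {"type":"object","properties":{"deltas":{"type":"array"},"fingers":{"type":"number"},"newtons":{"type":"number"}},"required":["deltas"]}

```bash
mkdir -p pics
python3 - <<'E'
from workcell import robot
import cv2,numpy as np
for n in("top","side"):
    cv2.imwrite(f"pics/{n}0.png",robot.read_camera(n)); c=robot.calibration(n); print(n,np.round(c["mtx"],1).tolist(),np.round(c["world_to_cam"],3).tolist())
print(robot.state()); print(robot.calibration("wrist"))
E
```

```text
top [[448.7, 0.0, 318.4], [0.0, 448.7, 234.0], [0.0, 0.0, 1.0]] [[0.037, -0.999, -0.003, -33.487], [-0.974, -0.035, -0.223, 625.456], [0.222, 0.011, -0.975, 1033.346], [0.0, 0.0, 0.0, 1.0]]
side [[540.5, 0.0, 323.2], [0.0, 540.5, 240.5], [0.0, 0.0, 1.0]] [[-0.962, -0.274, -0.004, 567.845], [-0.183, 0.652, -0.736, 240.912], [0.204, -0.707, -0.677, 1173.03], [0.0, 0.0, 0.0, 1.0]]
{'time_s': 0.1, 'qpos': array([-1.33404646e+00,  2.76523803e-01,  1.50592736e+00,  1.14101522e-05,
        1.36068375e+00, -1.21000839e-01]), 'qvel': array([ 0.00250045,  0.00021447, -0.00339705, -0.00035334, -0.00178075,
       -0.00025548]), 'effort': array([ 1.73501259e-03, -4.05454445e+01, -2.37779957e+01,  7.02071772e-02,
        2.99404864e-02, -4.31294893e-05]), 'ee_pos': array([ 201.22851514, -538.11023785,  184.12733641]), 'ee_rot': array([-0.12526509, -0.69579682, -0.12635427,  0.69585202]), 'wrist_force': array([ 0.14518378, -0.03958289,  0.96737958]), 'moment': array([-0.05070116,  0.00127911, -0.0153445 ]), 'finger_gap': 1.0024494733243194}
{'mtx': array([[363.08964786,   0.        , 319.39689129],
       [  0.        , 363.08964786, 241.56050596],
       [  0.        ,   0.        ,   1.        ]]), 'tool_from_camera': array([[ 4.45309531e-04, -2.28734676e-01,  9.73488700e-01,
        -1.99588172e+02],
       [ 9.99999892e-01, -2.93944424e-05, -4.64343357e-04,
         1.48397951e+00],
       [ 1.34826585e-04,  9.73488802e-01,  2.28734638e-01,
        -6.64331387e+01],
       [ 0.00000000e+00,  0.00000000e+00,  0.00000000e+00,
         1.00000000e+00]])}
```

View pics/top0.png

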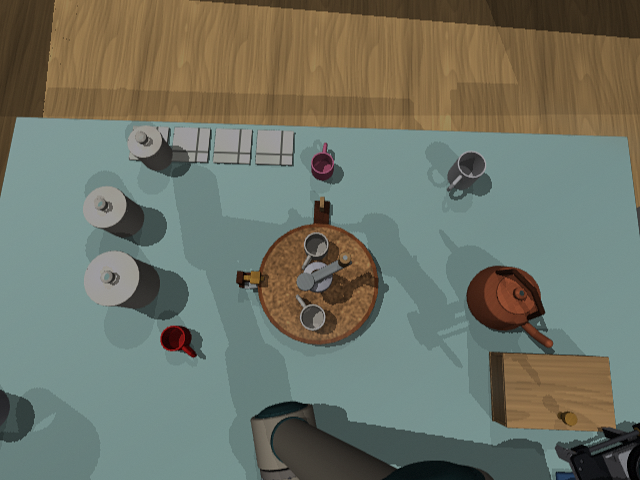

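View pics/side0.png

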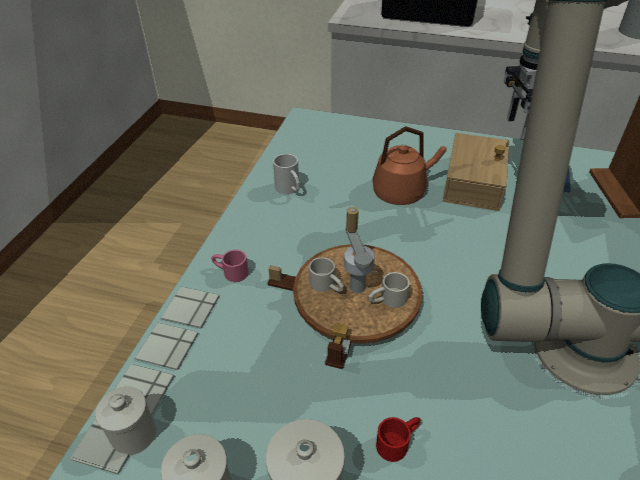

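The top picture shows the platter around (318,283), drum near (318,276), handle top (345,258), index block (322,210), drag bracket (247,279). The side picture shows the handle top at (352,213), the block at (275,273) and the bracket at (338,350). Both grey cups are on the platter. The look-alikes to leave alone are the pink cup at top (322,163), the red cup at (177,338) and the grey mug at (467,170). I can't see the tab yet, so I'll fit the axis and rectify both views.

```bash
cat > h.py <<'E'
import cv2,numpy as np
from workcell import robot
from scipy.optimize import least_squares
CAL={n:robot.calibration(n) for n in("top","side")}
def proj(n,P):
    c=CAL[n];P=np.atleast_2d(P);q=P@c["world_to_cam"][:3,:3].T+c["world_to_cam"][:3,3]
    p=q@c["mtx"].T;return p[:,:2]/p[:,2:]
def ray(n,uv,z):
    c=CAL[n];R=c["world_to_cam"][:3,:3];t=c["world_to_cam"][:3,3];o=-R.T@t
    d=R.T@np.linalg.inv(c["mtx"])@[uv[0],uv[1],1];return o+d*(z-o[2])/d[2]
def rect(n,img,c,z,half=230,s=0.7,a0=0):  # ortho view: up=+x, left=+y, s px/mm
    N=int(2*half*s);q=np.array([[half,half],[half,-half],[-half,-half],[-half,half]],float)
    uv=proj(n,np.c_[q+c,np.full(4,z)]).astype(np.float32)
    H=cv2.getPerspectiveTransform(uv,np.float32([[0,0],[N,0],[N,N],[0,N]]));return cv2.warpPerspective(img,H,(N,N))
def polar(n,img,c,z,r0=120,r1=230,nr=111,na=720): # rows=angle(world), cols=radius
    a=np.arange(na)*2*np.pi/na;r=np.linspace(r0,r1,nr);A,R=np.meshgrid(a,r,indexing='ij')
    P=np.c_[(c[0]+R*np.cos(A)).ravel(),(c[1]+R*np.sin(A)).ravel(),np.full(A.size,z)]
    uv=proj(n,P).reshape(na,nr,2).astype(np.float32);return cv2.remap(img,uv[...,0],uv[...,1],cv2.INTER_LINEAR)
E
python3 - <<'E'
from h import *
I={n:cv2.imread(f"pics/{n}0.png") for n in("top","side")}
for n,uv,z in(("top",(318,276),151),("top",(345,258),221),("top",(322,199),56),("side",(352,211),221),("side",(275,268),56)): print(n,uv,z,ray(n,uv,z).round(1))
c=ray("top",(319,284),40)[:2];print(c)
# rim fit: saturation-based cork edge in hsv along rays
for it in range(3):
  pts=[]
  for n in I:
    p=polar(n,I[n],c,40,110,190,161,180);h=cv2.cvtColor(p,cv2.COLOR_BGR2HSV).astype(int)
    m=(h[...,0]<30)|(h[...,0]>165);
    for i in range(180):
        j=np.where(~m[i]&(np.linspace(110,190,161)>130))[0]
        if len(j): pts.append((n,i*2*np.pi/180,110+j[0]*.5))
  for n in I:
    q=np.array([(a,r) for k,a,r in pts if k==n]); f=least_squares(lambda v:v[0]*np.cos(q[:,0])+v[1]*np.sin(q[:,0])+v[2]-q[:,1],[0,0,150],loss='soft_l1'); print(n,f.x.round(1),f.cost)
    if n=="top": d=f.x[:2]
  c=c+d
print("c",c)
o=np.hstack([cv2.resize(rect(n,I[n],c,40,230,0.85),(390,390)) for n in I]);cv2.imwrite("pics/rect0.png",o)
E
```

```text
top (318, 276) 151 [511.9 -14.  151. ]
top (345, 258) 221 [542.5 -69.6 221. ]
top (322, 199) 56 [721.  -16.1  56. ]
side (352, 211) 221 [543.2 -66.5 221. ]
side (275, 268) 56 [711.2  -6.4  56. ]
[506.85512326 -16.28775467]
top [  5.2   3.9 149.7] 60.285480265774765
side [  3.7   8.7 150.9] 586.6099508322975
top [ -0.   -0.  149.8] 83.0962042557754
side [ -1.2   4.9 151.1] 560.1022630211497
top [  0.    0.  149.7] 84.29279628119183
side [ -1.2   4.9 151.1] 559.7581332129995
c [511.976655   -12.40742386]
```

View pics/rect0.png

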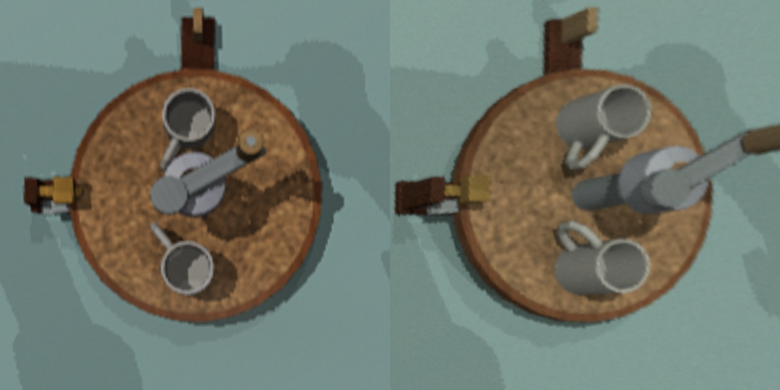

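Run:
```python
from h import *
I={n:cv2.imread(f"pics/{n}0.png") for n in("top","side")}
c=np.array([512,-12.4])
for n in I:
  p=polar(n,I[n],c,42,156,182,27,360);h=cv2.cvtColor(p,cv2.COLOR_BGR2HSV)
  s=h[:,4:24].mean(1).round()
  print(n,[(i,*map(int,s[i])) for i in list(range(84,112,2))])
  print(" bg",[(i,*map(int,s[i])) for i in range(120,360,30)])
for n in I:
  for z,r0,r1 in((10,190,220),(56,190,220)):
    p=polar(n,I[n],c,z,r0,r1,31,1440);h=cv2.cvtColor(p,cv2.COLOR_BGR2HSV).astype(int)
    w=(np.arange(1440)+720)%1440-720
    m=((h[...,0]<30)|(h[...,0]>165))&(h[...,1]>60)
    sel=abs(w)<150
    print(n,z,[ (lambda k:(k.min()/4,k.max()/4) if len(k) else None)(w[sel&m[:,j]]) for j in (2,10,20,28)])
def crop(n,c,z,half): 
    return cv2.resize(rect(n,I[n],c,z,half,3),(390,390))
a=np.hstack([crop(n,c+[ -15,170],42,65) for n in I]);
cv2.imwrite("pics/tab0.png",a)
```

```text
top [(84, 37, 91, 101), (86, 15, 174, 87), (88, 19, 173, 134), (90, 18, 174, 121), (92, 30, 83, 79), (94, 80, 12, 86), (96, 88, 9, 129), (98, 87, 44, 108), (100, 87, 46, 130), (102, 86, 47, 130), (104, 86, 47, 130), (106, 86, 46, 128), (108, 86, 46, 134), (110, 86, 46, 132)]
 bg [(120, 87, 46, 139), (150, 86, 44, 136), (180, 86, 45, 133), (210, 86, 43, 129), (240, 86, 47, 124), (270, 86, 48, 105), (300, 87, 47, 127), (330, 86, 46, 131)]
side [(84, 37, 95, 75), (86, 14, 143, 78), (88, 15, 147, 85), (90, 14, 148, 75), (92, 21, 87, 67), (94, 68, 16, 104), (96, 75, 17, 132), (98, 54, 34, 45), (100, 81, 47, 69), (102, 80, 43, 102), (104, 77, 46, 104), (106, 77, 46, 104), (108, 78, 45, 102), (110, 81, 45, 102)]
 bg [(120, 81, 45, 103), (150, 82, 47, 131), (180, 82, 46, 149), (210, 81, 46, 155), (240, 82, 45, 155), (270, 82, 46, 143), (300, 82, 45, 138), (330, 83, 45, 137)]
top 10 [(np.float64(-6.5), np.float64(5.0)), (np.float64(-6.25), np.float64(4.5)), (np.float64(-6.0), np.float64(4.25)), (np.float64(-5.5), np.float64(4.0))]
top 56 [(np.float64(-6.5), np.float64(4.5)), (np.float64(-6.25), np.float64(4.25)), (np.float64(-2.25), np.float64(0.5)), None]
side 10 [(np.float64(-6.5), np.float64(6.25)), (np.float64(-6.75), np.float64(6.25)), (np.float64(-10.75), np.float64(6.0)), (np.float64(-10.75), np.float64(4.5))]
side 56 [(np.float64(0.5), np.float64(18.5)), (np.float64(0.5), np.float64(17.75)), (np.float64(0.5), np.float64(6.25)), None]
```

View pics/tab0.png

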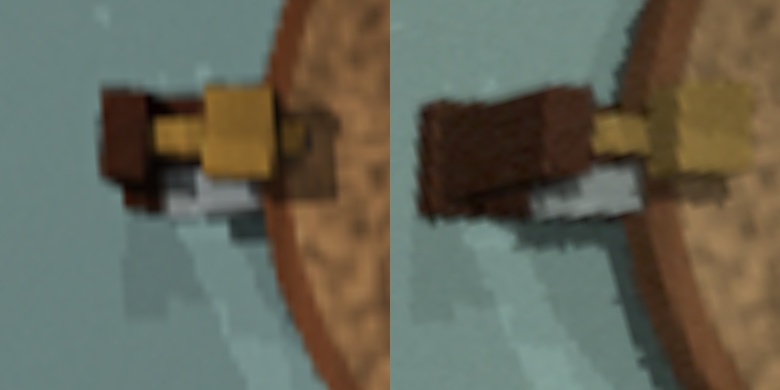

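The tab shows in both crops, half under the drag arm: bright and unsaturated, about 95° in the world frame at r≈165. The index direction is about -0.8°, so the platter angle is about 1.66 rad. The axis is at (512,-12.4), and the handle at (543,-69.4) is 65 mm from it, as it should be. The only other upright wooden things are the index block (322,205) and the box knob (568,418), and neither matches in height or radius.

Run:
```python
from h import *
from scipy.spatial.transform import Rotation as R
s=robot.state();q=s["ee_rot"];r=R.from_quat([*q[1:],q[0]]);M=r.as_matrix();print(M.round(3))
y=M[:,1];ya=np.arctan2(y[1],y[0]);t=np.arctan2(-57,31.2)
print("jaw yaw",ya,"target",t,"turn",[(t-ya+np.pi/2)%np.pi-np.pi/2])
x=M[:,0];print("tilt",np.cross(x,[0,0,-1]))
print("kettle",ray("top",(505,298),100),"shift",np.array([543.2,-69.4])-s["ee_pos"][:2])
```

```text
[[-0.     0.35  -0.937]
 [ 0.002 -0.937 -0.35 ]
 [-1.    -0.002 -0.   ]]
jaw yaw -1.2130478585607218 target -1.0699757668304135 turn [np.float64(0.14307209173030833)]
tilt [-0.00150186 -0.00035088 -0.        ]
kettle [ 483.36895051 -448.06824871  100.        ] shift [341.97148486 468.71023785]
```

Emit:
{"name": "move_arm", "arguments": {"deltas": [0,0,6,0,0,0,2,3,10,0,0,0.1,5,7,10,0,0,0.143,8.5,12,10,0,0,0.143,12,16.5,10,0,0,0.143,15.5,21.2,10,0,0,0.143,19,26,10,0,0,0.143,22.5,31,10,0,0,0.143,26,35.7,10,0,0,0.143,29.5,40.5,9,0,0,0.143,32.5,44.6,8,0,0,0.143,34.2,46.9,6,0,0,0.143,34.2,46.9,5,0,0,0.143,34.2,46.9,5,0,0,0.143,34.2,46.9,5,0,0,0.143,34.2,46.9,5,0,0,0.143], "fingers": 0.6, "newtons": 12}}

```text
time_s: 2.1
ee_pos: [543.4, -70.7, 235.8]
ee_rot: [0.175, 0.686, 0.174, -0.685]
wrist_force: [0.4, 0.0, 0.6]
finger_gap: 0.598
```

Run:
```python
from h import *
s=robot.state();print(s["time_s"],s["ee_pos"],s["ee_rot"],s["wrist_force"])
w=robot.read_camera("wrist");t=robot.read_camera("top");sd=robot.read_camera("side")
for n,i in(("wrist1",w),("top1",t),("side1",sd)):cv2.imwrite(f"pics/{n}.png",i)
cv2.imwrite("pics/m1.png",np.hstack([cv2.resize(w,(400,300)),t[180:380,200:440][:, :],])if 0 else np.vstack([np.hstack([cv2.resize(w,(400,300)),cv2.resize(t[120:390,170:530],(400,300))]),np.hstack([cv2.resize(sd[150:420,200:560],(400,300)),np.zeros((300,400,3),np.uint8)])]))
```

```text
2.1 [543.35958463 -70.69727292 235.81912702] [ 0.17502616  0.68566737  0.17428596 -0.68472659] [0.37476977 0.04426421 0.59597391]
```

View pics/m1.png

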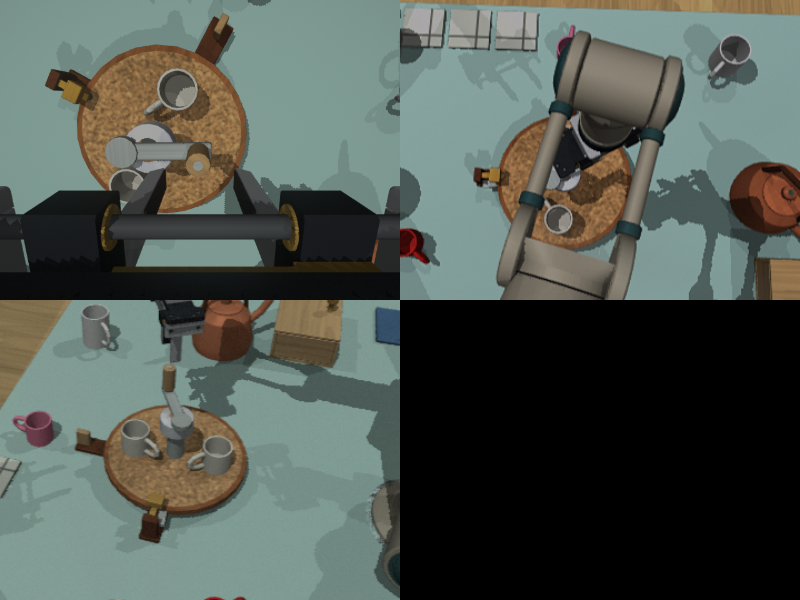

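The wrist view shows the handle top at about (317,262) in full-size pixels, between the fingers. The side view sees the whole platter. I'll refine the handle and axis from the wrist view.

Run:
```python
from h import *
from scipy.spatial.transform import Rotation as R
p=np.array([543.36,-70.70,235.82]);M=R.from_quat([0.68566737,0.17428596,-0.68472659,0.17502616]).as_matrix()
c=robot.calibration("wrist");T=c["tool_from_camera"]
o=M@T[:3,3]+p
def wr(uv,z):
    d=M@T[:3,:3]@np.linalg.inv(c["mtx"])@[*uv,1];return o+d*(z-o[2])/d[2]
img=cv2.imread("pics/wrist1.png")
print("o",o)
print("handle",wr((317,264),221),"drum",wr((240,234),151),"block top",wr((354,30),56))
print(ray("side",(200+168*.9,150+365*.9),221))
cv2.imwrite("pics/wc.png",cv2.resize(img[180:300,160:360],(800,480),interpolation=cv2.INTER_CUBIC))
```

```text
o [601.91274104 -40.18742848 435.47455306]
handle [544.82537286 -69.87362798 221.        ] drum [518.7017435  -13.48662887 151.        ] block top [720.05100919 -13.47145714  56.        ]
[406.15880547 501.50723135 221.        ]
```

View pics/wc.png

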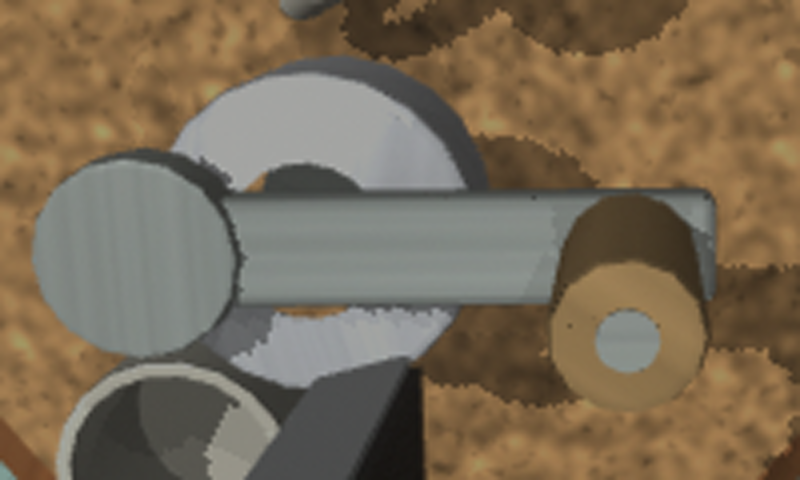

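Emit:
{"name": "move_arm", "arguments": {"deltas": [0.05,0.05,-2,0,0,0,0.05,0.05,-4,0,0,0,0.05,0.05,-5.5,0,0,0,0.05,0.05,-6,0,0,0,0.05,0.05,-6,0,0,0]}}

```text
time_s: 2.88
ee_pos: [543.9, -69.2, 174.9]
ee_rot: [-0.175, -0.685, -0.175, 0.685]
wrist_force: [-0.1, 0.3, -0.1]
finger_gap: 0.606
```

Emit:
{"name": "move_arm", "arguments": {"deltas": [0,0,0,0,0,0,0,0,0,0,0,0,0,0,0,0,0,0,0,0,0,0,0,0], "fingers": 0.1, "newtons": 12}}

```text
time_s: 3.38
ee_pos: [543.7, -68.6, 175.2]
ee_rot: [0.175, 0.685, 0.176, -0.685]
wrist_force: [-1.7, 2.5, 0.9]
finger_gap: 0.274
```

```bash
cat >> h.py <<'E'
C=np.array([512.,-12.4]);IDX=-0.014
def tab(n,img,z=42):
    p=polar(n,img,C,z,154,180,27,1440);h=cv2.cvtColor(p,cv2.COLOR_BGR2HSV).astype(int)
    m=((h[...,1]<28)&(h[...,2]>60)).mean(1)
    k=np.ones(23)/23;f=np.convolve(np.r_[m[-11:],m,m[:11]],k,'valid')
    j=np.argsort(f)[::-1];out=[]
    for i in j:
        if all(abs((i-o+720)%1440-720)>60 for o in out): out.append(i)
        if len(out)==2:break
    r=[]
    for o in out:
        w=np.arange(o-24,o+25);v=m[w%1440]*(m[w%1440]>.4);a=(w*v).sum()/max(v.sum(),1e-9)
        r.append((round(float((a*np.pi/720-IDX)%(2*np.pi)),3),round(float(f[o]),2)))
    return r
def look(tag,cams=("side",)):
    s=robot.state();print(tag,"t",round(s["time_s"],3),"p",s["ee_pos"].round(1),"F",s["wrist_force"].round(1),"M",s["moment"].round(2),"gap",round(s["finger_gap"],3))
    for n in cams:
        i=robot.read_camera(n);cv2.imwrite(f"pics/{tag}_{n}.png",i);print(n,tab(n,i))
E
python3 - <<'E'
from h import *
for n in("top","side"):
  print(n,tab(n,cv2.imread(f"pics/{n}0.png")))
look("g1",("top","side"))
E
```

```text
top [(1.685, 0.67), (0.014, 0.04)]
side [(5.004, 1.0), (1.67, 0.83)]
g1 t 3.375 p [543.7 -68.6 175.2] F [-1.7  2.5  0.9] M [ 0.21  0.14 -0.01] gap 0.274
top [(1.679, 0.75), (0.014, 0.14)]
side [(5.001, 1.0), (1.672, 0.86)]
```

Gripped: the gap is 25.8 mm against the 26 mm sleeve, and there is about 3 N inward, which puts the axis near (512.3,-11.8). Next I'll write the planner and model for crank speeds.

```bash
cat > plan.py <<'E'
import numpy as np,json,os
A=np.array([512.3,-11.8]);RR=65.;DT=.125
def load(): return json.load(open("log.json")) if os.path.exists("log.json") else {"t":3.475,"phi":-1.067,"p":[543.875,-69.12],"seg":[[3.475,-1.067]],"obs":[[3.475,1.675]]}
def save(L): json.dump(L,open("log.json","w"))
def gen(speeds,commit=True):
    L=load();ph=L["phi"]+np.cumsum(np.array(speeds)*DT);p0=np.array(L["p"])
    d=np.round((A+RR*np.c_[np.cos(ph),np.sin(ph)]-p0)/10/.05)*.05
    print("["+", ".join(f"{x:.2f}, {y:.2f}, 0, 0, 0, 0" for x,y in d)+"]")
    if commit:
        for i,f in enumerate(ph): L["seg"].append([L["t"]+DT*(i+1),float(f)])
        L["t"]+=DT*len(ph);L["phi"]=float(ph[-1]);L["p"]=(p0+10*d[-1]).tolist();save(L)
def obs(ang,cams=1,delay=0.):  # picture of the moment the call begins
    L=load();
    if ang is not None:
        pr=L["obs"][-1][1]; pred=model_at(L,L["t"]); a=ang+2*np.pi*np.round((pred-ang)/(2*np.pi)); L["obs"].append([L["t"]+delay,float(a)])
    L["t"]+=.05*cams;L["seg"].append([L["t"],L["phi"]]);save(L)
LAG=.06
def sim(L,th,T1,extra=None):
    k,d=th;b=.07;seg=np.array(L["seg"]+(extra or []));h=.005
    ts=np.arange(seg[0,0],T1+h/2,h);ph=np.interp(ts-LAG,seg[:,0],seg[:,1]);W=np.gradient(ph,h)
    a=L["obs"][0][1];w=0.;out=[]
    for W_ in W:
        out.append((a,w));f=k*(W_-w)-b*w
        w2=w+h*(f-d*np.sign(w)) if w else (h*(f-np.sign(f)*d) if abs(f)>d else 0.)
        if w*w2<0:w2=0.
        a+=h*w2;w=w2
    return ts,np.array(out)
def fit(L):
    from scipy.optimize import least_squares
    o=np.array(L["obs"])
    if len(o)<2:return [1.07,.79]
    th0=np.array([1.07,.79])
    def res(x):
        ts,y=sim(L,np.exp(x)*th0,o[-1,0]+.01);return np.r_[(np.interp(o[:,0],ts,y[:,0])-o[:,1])/.02,x/np.array([.4,.4])]
    r=least_squares(res,[0,0],diff_step=1e-2);return (np.exp(r.x)*th0).tolist()
def model_at(L,t,extra=None):
    ts,y=sim(L,fit(L),t,extra);return y[-1,0]
E
python3 - <<'E'
from plan import *
gen([.25,.5,.7,.9,1.1,1.3,1.5,1.7]+[1.8]*12)
L=load();ts,y=sim(L,fit(L),L["t"]);print(y[-1])
E
```

```text
[0.15, 0.15, 0, 0, 0, 0, 0.50, 0.35, 0, 0, 0, 0, 0.95, 0.70, 0, 0, 0, 0, 1.50, 1.20, 0, 0, 0, 0, 2.05, 1.85, 0, 0, 0, 0, 2.65, 2.75, 0, 0, 0, 0, 3.10, 3.90, 0, 0, 0, 0, 3.35, 5.25, 0, 0, 0, 0, 3.25, 6.70, 0, 0, 0, 0, 2.90, 8.10, 0, 0, 0, 0, 2.20, 9.40, 0, 0, 0, 0, 1.25, 10.50, 0, 0, 0, 0, 0.05, 11.40, 0, 0, 0, 0, -1.25, 11.95, 0, 0, 0, 0, -2.70, 12.20, 0, 0, 0, 0, -4.15, 12.15, 0, 0, 0, 0, -5.55, 11.75, 0, 0, 0, 0, -6.85, 11.05, 0, 0, 0, 0, -7.95, 10.10, 0, 0, 0, 0, -8.80, 8.95, 0, 0, 0, 0]
[2.68579045 0.86112982]
```

Emit:
{"name": "move_arm", "arguments": {"deltas": [0.15,0.15,0,0,0,0,0.5,0.35,0,0,0,0,0.95,0.7,0,0,0,0,1.5,1.2,0,0,0,0,2.05,1.85,0,0,0,0,2.65,2.75,0,0,0,0,3.1,3.9,0,0,0,0,3.35,5.25,0,0,0,0,3.25,6.7,0,0,0,0,2.9,8.1,0,0,0,0,2.2,9.4,0,0,0,0,1.25,10.5,0,0,0,0,0.05,11.4,0,0,0,0,-1.25,11.95,0,0,0,0,-2.7,12.2,0,0,0,0,-4.15,12.15,0,0,0,0,-5.55,11.75,0,0,0,0,-6.85,11.05,0,0,0,0,-7.95,10.1,0,0,0,0,-8.8,8.95,0,0,0,0]}}

```text
time_s: 5.98
ee_pos: [455.4, 20.3, 175.2]
ee_rot: [0.175, 0.686, 0.175, -0.685]
wrist_force: [1.2, -0.0, 5.0]
finger_gap: 0.275
```

Run:
```python
from h import *
look("r1",("side",))
from plan import *
L=load();print("cmd",L["p"],L["phi"],L["t"])
```

```text
r1 t 5.975 p [455.4  20.3 175.2] F [ 1.2 -0.   5. ] M [-0.22 -0.37  0.  ] gap 0.275
side [(2.8, 1.0), (4.451, 0.94)]
cmd [455.875, 20.38000000000001] 2.6267500000000013 5.975
```

```bash
sed -i 's/^LAG=.*/LAG=.015/' plan.py
python3 - <<'E'
from plan import *
obs(2.8);L=load();th=fit(L);ts,y=sim(L,th,L["t"]);print(th,y[-1])
gen([1.8]*20)
L=load();ts,y=sim(L,th,L["t"]);print(y[-1])
E
```

```text
[1.1103077266494659, 0.7722100281762414] [2.84471512 0.85897138]
[-0.60, -1.35, 0, 0, 0, 0, -0.85, -2.80, 0, 0, 0, 0, -0.75, -4.25, 0, 0, 0, 0, -0.40, -5.65, 0, 0, 0, 0, 0.30, -6.95, 0, 0, 0, 0, 1.30, -8.05, 0, 0, 0, 0, 2.45, -8.90, 0, 0, 0, 0, 3.80, -9.45, 0, 0, 0, 0, 5.25, -9.70, 0, 0, 0, 0, 6.70, -9.65, 0, 0, 0, 0, 8.10, -9.25, 0, 0, 0, 0, 9.40, -8.55, 0, 0, 0, 0, 10.50, -7.55, 0, 0, 0, 0, 11.35, -6.35, 0, 0, 0, 0, 11.90, -5.00, 0, 0, 0, 0, 12.15, -3.60, 0, 0, 0, 0, 12.05, -2.15, 0, 0, 0, 0, 11.65, -0.75, 0, 0, 0, 0, 10.95, 0.55, 0, 0, 0, 0, 9.95, 1.65, 0, 0, 0, 0]
[5.27037153 1.02783191]
```

Emit:
{"name": "move_arm", "arguments": {"deltas": [-0.6,-1.35,0,0,0,0,-0.85,-2.8,0,0,0,0,-0.75,-4.25,0,0,0,0,-0.4,-5.65,0,0,0,0,0.3,-6.95,0,0,0,0,1.3,-8.05,0,0,0,0,2.45,-8.9,0,0,0,0,3.8,-9.45,0,0,0,0,5.25,-9.7,0,0,0,0,6.7,-9.65,0,0,0,0,8.1,-9.25,0,0,0,0,9.4,-8.55,0,0,0,0,10.5,-7.55,0,0,0,0,11.35,-6.35,0,0,0,0,11.9,-5,0,0,0,0,12.15,-3.6,0,0,0,0,12.05,-2.15,0,0,0,0,11.65,-0.75,0,0,0,0,10.95,0.55,0,0,0,0,9.95,1.65,0,0,0,0]}}

```text
time_s: 8.52
ee_pos: [555.2, 37.1, 175.1]
ee_rot: [0.175, 0.685, 0.175, -0.685]
wrist_force: [-0.8, -1.5, 6.4]
finger_gap: 0.271
```

Run:
```python
from h import *
look("r2",("side",))
from plan import *
L=load();print("cmd",L["p"],L["phi"],L["t"])
i=cv2.imread("pics/r2_side.png");p=cv2.imread("pics/r1_side.png")
cv2.imwrite("pics/r12.png",np.hstack([p[200:400,200:460],i[200:400,200:460]]))
```

```text
r2 t 8.525 p [555.2  37.1 175.1] F [-0.8 -1.5  6.4] M [-0.38  0.1  -0.02] gap 0.271
side [(5.278, 0.96), (4.724, 0.8)]
cmd [555.375, 36.88000000000001] 7.126750000000001 8.524999999999999
```

View pics/r12.png

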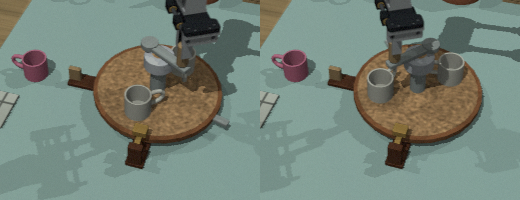

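The tab is visible in the left crop (r1) at (222,120). In the right crop (r2) it is behind the far cup, so the 5.28 reading is less certain, though the model predicted 5.27. Carrying on at constant speed.

Run:
```python
from plan import *
obs(None);L=load();th=fit(L);ts,y=sim(L,th,L["t"]);print(th,y[-1])
gen([1.8]*3+[1.77]*17)
L=load();ts,y=sim(L,th,L["t"]);print(y[-1])
gen([1.77]*20)
L=load();ts,y=sim(L,th,L["t"]);print(y[-1])
```

```text
[1.1103077266494659, 0.7722100281762414] [5.32057015 0.96457296]
[-1.20, 0.85, 0, 0, 0, 0, -2.55, 1.40, 0, 0, 0, 0, -3.95, 1.60, 0, 0, 0, 0, -5.40, 1.55, 0, 0, 0, 0, -6.80, 1.15, 0, 0, 0, 0, -8.05, 0.45, 0, 0, 0, 0, -9.10, -0.50, 0, 0, 0, 0, -9.95, -1.65, 0, 0, 0, 0, -10.55, -2.95, 0, 0, 0, 0, -10.80, -4.40, 0, 0, 0, 0, -10.75, -5.80, 0, 0, 0, 0, -10.35, -7.20, 0, 0, 0, 0, -9.70, -8.50, 0, 0, 0, 0, -8.80, -9.60, 0, 0, 0, 0, -7.65, -10.45, 0, 0, 0, 0, -6.35, -11.05, 0, 0, 0, 0, -4.95, -11.35, 0, 0, 0, 0, -3.50, -11.30, 0, 0, 0, 0, -2.10, -11.00, 0, 0, 0, 0, -0.80, -10.35, 0, 0, 0, 0]
[7.79288914 1.00741438]
[1.10, 0.90, 0, 0, 0, 0, 2.00, 2.00, 0, 0, 0, 0, 2.60, 3.30, 0, 0, 0, 0, 2.95, 4.70, 0, 0, 0, 0, 2.95, 6.15, 0, 0, 0, 0, 2.65, 7.55, 0, 0, 0, 0, 2.05, 8.85, 0, 0, 0, 0, 1.15, 10.00, 0, 0, 0, 0, 0.05, 10.90, 0, 0, 0, 0, -1.20, 11.55, 0, 0, 0, 0, -2.60, 11.90, 0, 0, 0, 0, -4.05, 11.95, 0, 0, 0, 0, -5.45, 11.70, 0, 0, 0, 0, -6.75, 11.10, 0, 0, 0, 0, -7.90, 10.25, 0, 0, 0, 0, -8.85, 9.20, 0, 0, 0, 0, -9.55, 7.90, 0, 0, 0, 0, -9.90, 6.55, 0, 0, 0, 0, -10.00, 5.10, 0, 0, 0, 0, -9.75, 3.70, 0, 0, 0, 0]
[10.31715607  1.01060809]
```

Emit:
{"name": "move_arm", "arguments": {"deltas": [-1.2,0.85,0,0,0,0,-2.55,1.4,0,0,0,0,-3.95,1.6,0,0,0,0,-5.4,1.55,0,0,0,0,-6.8,1.15,0,0,0,0,-8.05,0.45,0,0,0,0,-9.1,-0.5,0,0,0,0,-9.95,-1.65,0,0,0,0,-10.55,-2.95,0,0,0,0,-10.8,-4.4,0,0,0,0,-10.75,-5.8,0,0,0,0,-10.35,-7.2,0,0,0,0,-9.7,-8.5,0,0,0,0,-8.8,-9.6,0,0,0,0,-7.65,-10.45,0,0,0,0,-6.35,-11.05,0,0,0,0,-4.95,-11.35,0,0,0,0,-3.5,-11.3,0,0,0,0,-2.1,-11,0,0,0,0,-0.8,-10.35,0,0,0,0]}}

```text
time_s: 11.08
ee_pos: [547.5, -66.3, 175.1]
ee_rot: [-0.174, -0.685, -0.175, 0.685]
wrist_force: [-1.4, 1.3, 7.3]
finger_gap: 0.272
```

Emit:
{"name": "move_arm", "arguments": {"deltas": [1.1,0.9,0,0,0,0,2,2,0,0,0,0,2.6,3.3,0,0,0,0,2.95,4.7,0,0,0,0,2.95,6.15,0,0,0,0,2.65,7.55,0,0,0,0,2.05,8.85,0,0,0,0,1.15,10,0,0,0,0,0.05,10.9,0,0,0,0,-1.2,11.55,0,0,0,0,-2.6,11.9,0,0,0,0,-4.05,11.95,0,0,0,0,-5.45,11.7,0,0,0,0,-6.75,11.1,0,0,0,0,-7.9,10.25,0,0,0,0,-8.85,9.2,0,0,0,0,-9.55,7.9,0,0,0,0,-9.9,6.55,0,0,0,0,-10,5.1,0,0,0,0,-9.75,3.7,0,0,0,0]}}

```text
time_s: 13.58
ee_pos: [449.6, -29.9, 175.1]
ee_rot: [0.175, 0.685, 0.175, -0.685]
wrist_force: [0.6, -0.1, 4.8]
finger_gap: 0.274
```

Run:
```python
from h import *
look("r3",("side",))
from plan import *
L=load();print("cmd",L["p"],L["phi"],L["t"])
```

```text
r3 t 13.575 p [449.6 -29.9 175.1] F [ 0.6 -0.1  4.8] M [ 0.03 -0.25 -0.02] gap 0.274
side [(4.307, 0.67), (5.445, 0.48)]
cmd [449.875, -29.620000000000005] 15.988000000000003 13.575
```

Run:
```python
from h import *
o=[cv2.resize(cv2.imread(f"pics/{t}_side.png")[220:350,270:450],(400,290),interpolation=cv2.INTER_CUBIC) for t in("r2","r3")]
for n,t in(("r2",0),("r3",1)):
    for k in range(4):
        a=(5.0,5.2,5.4,5.6)[k] if t==0 else (3.9,4.1,4.3,4.5)[k]; u=proj("side",[C[0]+185*np.cos(a+IDX),C[1]+185*np.sin(a+IDX),38])[0]
        cv2.putText(o[t],str(a),tuple(((u-[270,220])*[400/180,290/130]).astype(int)),0,.35,(0,0,255),1)
cv2.imwrite("pics/r23.png",np.hstack(o))
```

```text
(no output)
```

View pics/r23.png

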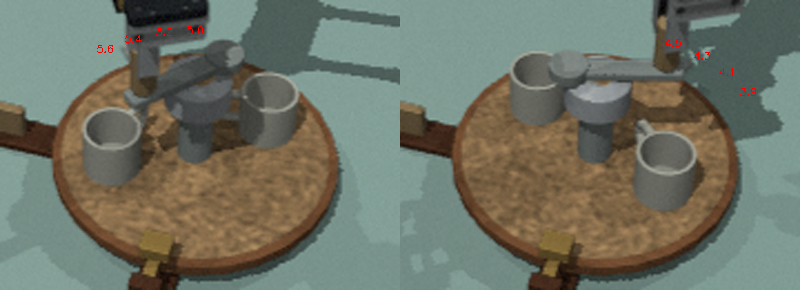

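In r3 the tab shows behind the handle at about 4.3, so the platter is at 10.59 rad. In r2 it was hidden, so I'm dropping that reading. Refitting.

Run:
```python
from plan import *
obs(4.307);L=load();th=fit(L);ts,y=sim(L,th,L["t"]);print(th,L["obs"],y[-1])
ok=(y[:,1]>.85)&(y[:,1]<1.15);print("in band from",ts[ok][0],"max",y[:,1].max(), "min after", y[ts>ts[ok][0]+.1,1].min())
gen([1.68]*20)
L=load();ts,y=sim(L,th,L["t"]);print(y[-1])
```

```text
[0.9982549684733051, 0.6439964494420909] [[3.475, 1.675], [5.975, 2.8], [13.575, 10.590185307179587]] [10.64123333  0.99430778]
in band from 5.604999999999954 max 1.0632947137059114 min after 0.8489453107961086
[0.50, -1.30, 0, 0, 0, 0, 1.25, -2.40, 0, 0, 0, 0, 2.25, -3.35, 0, 0, 0, 0, 3.40, -4.05, 0, 0, 0, 0, 4.70, -4.55, 0, 0, 0, 0, 6.05, -4.70, 0, 0, 0, 0, 7.40, -4.60, 0, 0, 0, 0, 8.70, -4.25, 0, 0, 0, 0, 9.90, -3.60, 0, 0, 0, 0, 10.95, -2.70, 0, 0, 0, 0, 11.80, -1.60, 0, 0, 0, 0, 12.35, -0.40, 0, 0, 0, 0, 12.70, 0.95, 0, 0, 0, 0, 12.70, 2.30, 0, 0, 0, 0, 12.45, 3.65, 0, 0, 0, 0, 11.95, 4.90, 0, 0, 0, 0, 11.20, 6.00, 0, 0, 0, 0, 10.20, 6.95, 0, 0, 0, 0, 9.00, 7.65, 0, 0, 0, 0, 7.75, 8.10, 0, 0, 0, 0]
[13.05694601  0.96689534]
```

Emit:
{"name": "move_arm", "arguments": {"deltas": [0.5,-1.3,0,0,0,0,1.25,-2.4,0,0,0,0,2.25,-3.35,0,0,0,0,3.4,-4.05,0,0,0,0,4.7,-4.55,0,0,0,0,6.05,-4.7,0,0,0,0,7.4,-4.6,0,0,0,0,8.7,-4.25,0,0,0,0,9.9,-3.6,0,0,0,0,10.95,-2.7,0,0,0,0,11.8,-1.6,0,0,0,0,12.35,-0.4,0,0,0,0,12.7,0.95,0,0,0,0,12.7,2.3,0,0,0,0,12.45,3.65,0,0,0,0,11.95,4.9,0,0,0,0,11.2,6,0,0,0,0,10.2,6.95,0,0,0,0,9,7.65,0,0,0,0,7.75,8.1,0,0,0,0]}}

```text
time_s: 16.12
ee_pos: [527.3, 51.6, 175.1]
ee_rot: [0.175, 0.685, 0.175, -0.685]
wrist_force: [-0.2, -0.8, 6.9]
finger_gap: 0.273
```

Run:
```python
from h import *
look("r4",("side",))
from plan import *
L=load();print("cmd",L["p"],L["phi"],L["t"])
```

```text
r4 t 16.125 p [527.3  51.6 175.1] F [-0.2 -0.8  6.9] M [-0.3  -0.09 -0.04] gap 0.273
side [(0.538, 1.0), (4.836, 0.75)]
cmd [527.375, 51.379999999999995] 20.188000000000002 16.125
```

Run:
```python
from plan import *
obs(0.538);L=load();th=fit(L);ts,y=sim(L,th,L["t"]);print(th,y[-1])
gen([1.7]*20)
L=load();ts,y=sim(L,th,L["t"]);print(y[-1], y[-1,0]%(2*np.pi))
```

```text
[0.964699244615742, 0.614184443417229] [13.13935541  0.92084514]
[-1.40, 0.20, 0, 0, 0, 0, -2.75, 0.05, 0, 0, 0, 0, -4.05, -0.35, 0, 0, 0, 0, -5.25, -1.00, 0, 0, 0, 0, -6.30, -1.95, 0, 0, 0, 0, -7.10, -3.05, 0, 0, 0, 0, -7.70, -4.30, 0, 0, 0, 0, -7.95, -5.65, 0, 0, 0, 0, -7.95, -7.05, 0, 0, 0, 0, -7.65, -8.35, 0, 0, 0, 0, -7.10, -9.65, 0, 0, 0, 0, -6.30, -10.75, 0, 0, 0, 0, -5.25, -11.65, 0, 0, 0, 0, -4.05, -12.30, 0, 0, 0, 0, -2.70, -12.70, 0, 0, 0, 0, -1.35, -12.80, 0, 0, 0, 0, 0.05, -12.65, 0, 0, 0, 0, 1.35, -12.15, 0, 0, 0, 0, 2.50, -11.45, 0, 0, 0, 0, 3.50, -10.50, 0, 0, 0, 0]
[15.52944648  0.98395711] 2.963075863998002
```

Emit:
{"name": "move_arm", "arguments": {"deltas": [-1.4,0.2,0,0,0,0,-2.75,0.05,0,0,0,0,-4.05,-0.35,0,0,0,0,-5.25,-1,0,0,0,0,-6.3,-1.95,0,0,0,0,-7.1,-3.05,0,0,0,0,-7.7,-4.3,0,0,0,0,-7.95,-5.65,0,0,0,0,-7.95,-7.05,0,0,0,0,-7.65,-8.35,0,0,0,0,-7.1,-9.65,0,0,0,0,-6.3,-10.75,0,0,0,0,-5.25,-11.65,0,0,0,0,-4.05,-12.3,0,0,0,0,-2.7,-12.7,0,0,0,0,-1.35,-12.8,0,0,0,0,0.05,-12.65,0,0,0,0,1.35,-12.15,0,0,0,0,2.5,-11.45,0,0,0,0,3.5,-10.5,0,0,0,0]}}

```text
time_s: 18.68
ee_pos: [562.3, -53.2, 175.1]
ee_rot: [-0.175, -0.685, -0.175, 0.685]
wrist_force: [-1.6, 1.6, 8.0]
finger_gap: 0.274
```

Run:
```python
from h import *
look("r5",("side",))
from plan import *
L=load();print("cmd",L["p"],L["phi"],L["t"])
```

```text
r5 t 18.675 p [562.3 -53.2 175.1] F [-1.6  1.6  8. ] M [ 0.18  0.36 -0.02] gap 0.274
side [(2.887, 1.0), (5.115, 1.0)]
cmd [562.375, -53.620000000000005] 24.438000000000002 18.675
```

Run:
```python
from plan import *
obs(2.887);L=load();th=fit(L);ts,y=sim(L,th,L["t"]);print(th,y[-1],(np.interp([o[0] for o in L["obs"]],ts,y[:,0])-[o[1] for o in L["obs"]]).round(3))
best=None
for N in range(8,24):
  for v in np.arange(.9,1.71,.05):
    sp=[1.7]*N+[v,v*.7,v*.35];ph=L["phi"]+np.cumsum(np.array(sp)*DT);ex=[[L["t"]+DT*(i+1),f] for i,f in enumerate(ph)]
    T=L["t"]+DT*len(sp);ex.append([T+2,ph[-1]]);t2,y2=sim(L,th,T+1.5,ex);e=abs(y2[-1,0]-(6*np.pi-.17))
    if best is None or e<best[0]: best=(e,N,v,y2[-1])
print(best)
_,N,v,_=best;sp=[1.7]*N+[v,v*.7,v*.35];sp+= [0]*5
gen(sp[:20]);print(len(sp));
if len(sp)>20: gen(sp[20:])
```

```text
[1.0157035452398717, 0.6574017983891989] [15.53010328  0.9231167 ] [ 0.     0.01   0.008 -0.043  0.029]
(np.float64(0.0006077991506536762), 22, np.float64(1.0), array([18.67894812,  0.        ]))
[0.75, 1.15, 0, 0, 0, 0, 1.25, 2.45, 0, 0, 0, 0, 1.50, 3.80, 0, 0, 0, 0, 1.40, 5.20, 0, 0, 0, 0, 1.05, 6.50, 0, 0, 0, 0, 0.45, 7.75, 0, 0, 0, 0, -0.45, 8.80, 0, 0, 0, 0, -1.50, 9.65, 0, 0, 0, 0, -2.75, 10.30, 0, 0, 0, 0, -4.10, 10.60, 0, 0, 0, 0, -5.45, 10.65, 0, 0, 0, 0, -6.85, 10.40, 0, 0, 0, 0, -8.10, 9.90, 0, 0, 0, 0, -9.25, 9.10, 0, 0, 0, 0, -10.20, 8.10, 0, 0, 0, 0, -10.90, 6.95, 0, 0, 0, 0, -11.35, 5.60, 0, 0, 0, 0, -11.50, 4.25, 0, 0, 0, 0, -11.40, 2.90, 0, 0, 0, 0, -10.95, 1.55, 0, 0, 0, 0]
30
[0.70, -1.20, 0, 0, 0, 0, 1.60, -2.20, 0, 0, 0, 0, 2.25, -2.70, 0, 0, 0, 0, 2.70, -3.00, 0, 0, 0, 0, 2.95, -3.15, 0, 0, 0, 0, 2.95, -3.15, 0, 0, 0, 0, 2.95, -3.15, 0, 0, 0, 0, 2.95, -3.15, 0, 0, 0, 0, 2.95, -3.15, 0, 0, 0, 0, 2.95, -3.15, 0, 0, 0, 0]
```

Emit:
{"name": "move_arm", "arguments": {"deltas": [0.75,1.15,0,0,0,0,1.25,2.45,0,0,0,0,1.5,3.8,0,0,0,0,1.4,5.2,0,0,0,0,1.05,6.5,0,0,0,0,0.45,7.75,0,0,0,0,-0.45,8.8,0,0,0,0,-1.5,9.65,0,0,0,0,-2.75,10.3,0,0,0,0,-4.1,10.6,0,0,0,0,-5.45,10.65,0,0,0,0,-6.85,10.4,0,0,0,0,-8.1,9.9,0,0,0,0,-9.25,9.1,0,0,0,0,-10.2,8.1,0,0,0,0,-10.9,6.95,0,0,0,0,-11.35,5.6,0,0,0,0,-11.5,4.25,0,0,0,0,-11.4,2.9,0,0,0,0,-10.95,1.55,0,0,0,0]}}

```text
time_s: 21.22
ee_pos: [452.7, -38.4, 175.1]
ee_rot: [0.175, 0.685, 0.175, -0.685]
wrist_force: [0.4, 0.9, 6.0]
finger_gap: 0.273
```

Emit:
{"name": "move_arm", "arguments": {"deltas": [0.7,-1.2,0,0,0,0,1.6,-2.2,0,0,0,0,2.25,-2.7,0,0,0,0,2.7,-3,0,0,0,0,2.95,-3.15,0,0,0,0,2.95,-3.15,0,0,0,0,2.95,-3.15,0,0,0,0,2.95,-3.15,0,0,0,0,2.95,-3.15,0,0,0,0,2.95,-3.15,0,0,0,0]}}

```text
time_s: 22.48
ee_pos: [482.6, -69.6, 175.1]
ee_rot: [0.175, 0.685, 0.175, -0.685]
wrist_force: [0.2, -0.5, 6.6]
finger_gap: 0.277
```

Run:
```python
from h import *
look("s1",("side","top"))
a=[cv2.resize(rect("side",cv2.imread("pics/s1_side.png"),C+[150,-10],z,90,3),(390,390)) for z in(42,)]
b=[cv2.resize(rect("top",cv2.imread("pics/s1_top.png"),C+[150,-10],z,90,3),(390,390)) for z in(42,)]
cv2.imwrite("pics/s1.png",np.hstack(a+b))
```

```text
s1 t 22.475 p [482.6 -69.6 175.1] F [ 0.2 -0.5  6.6] M [-0.09 -0.06 -0.01] gap 0.277
side [(4.689, 1.0), (6.11, 0.95)]
top [(0.014, 0.1), (0.014, 0.09)]
```

View pics/s1.png

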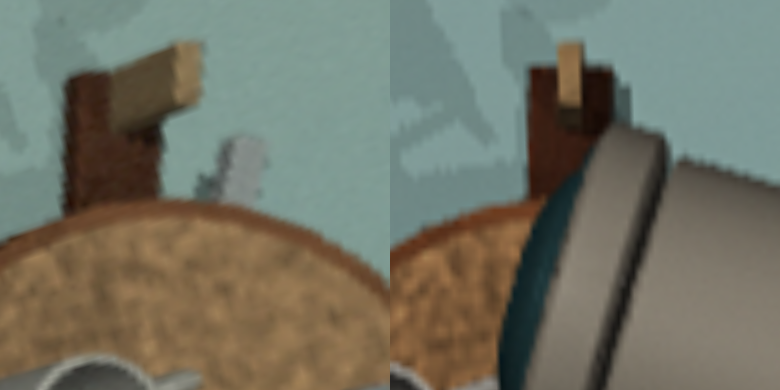

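Platter at rest, 0.17 rad short of the mark as planned (side crop: tab at (243,170), right of the block). I'll nudge it on in small steps.

```bash
cat >> plan.py <<'E'
def nudge(goal,N=6):
    L=load();th=fit(L);ts,y=sim(L,th,L["t"]);o=L["obs"][-1][1]
    print(th,(np.interp([o[0] for o in L["obs"]],ts,y[:,0])-[o[1] for o in L["obs"]]).round(3),"now",o-6*np.pi)
    best=None
    for v in np.arange(.6,2.2,.02):
        sp=[v*.5]+[v]*N+[v*.5];ph=L["phi"]+np.cumsum(np.array(sp)*DT)
        L2={"seg":[[0,L["phi"]]]+[[DT*(i+1),f] for i,f in enumerate(ph)]+[[9,ph[-1]]],"obs":[[0,0.]]}
        _,y2=sim(L2,th,3);e=abs(y2[-1,0]-goal)
        if best is None or e<best[0]:best=(e,v,y2[-1,0],y2[:,1].max())
    print(best);v=best[1];gen([v*.5]+[v]*N+[v*.5]+[0]*6)
E
python3 - <<'E'
from plan import *
obs(6.11,2);nudge(.135)
E
```

```text
[1.0165655947255017, 0.6581011192362813] [ 0.     0.011  0.008 -0.043  0.029  0.   ] now -0.1731853071795868
(np.float64(0.00014986977880371288), np.float64(1.0600000000000005), np.float64(0.13514986977880372), np.float64(0.21493194646134045))
[0.40, -0.20, 0, 0, 0, 0, 1.20, -0.45, 0, 0, 0, 0, 2.05, -0.65, 0, 0, 0, 0, 2.90, -0.70, 0, 0, 0, 0, 3.75, -0.65, 0, 0, 0, 0, 4.60, -0.50, 0, 0, 0, 0, 5.45, -0.25, 0, 0, 0, 0, 5.85, -0.05, 0, 0, 0, 0, 5.85, -0.05, 0, 0, 0, 0, 5.85, -0.05, 0, 0, 0, 0, 5.85, -0.05, 0, 0, 0, 0, 5.85, -0.05, 0, 0, 0, 0, 5.85, -0.05, 0, 0, 0, 0, 5.85, -0.05, 0, 0, 0, 0]
```

Emit:
{"name": "move_arm", "arguments": {"deltas": [0.4,-0.2,0,0,0,0,1.2,-0.45,0,0,0,0,2.05,-0.65,0,0,0,0,2.9,-0.7,0,0,0,0,3.75,-0.65,0,0,0,0,4.6,-0.5,0,0,0,0,5.45,-0.25,0,0,0,0,5.85,-0.05,0,0,0,0,5.85,-0.05,0,0,0,0,5.85,-0.05,0,0,0,0,5.85,-0.05,0,0,0,0,5.85,-0.05,0,0,0,0,5.85,-0.05,0,0,0,0]}}

```text
time_s: 24.2
ee_pos: [540.9, -70.0, 175.1]
ee_rot: [0.175, 0.685, 0.175, -0.685]
wrist_force: [0.4, 0.7, 6.2]
finger_gap: 0.272
```

Run:
```python
from h import *
look("s2",("side","top"))
a=[cv2.resize(rect(n,cv2.imread(f"pics/s2_{n}.png"),C+[165,0],42,65,3),(390,390)) for n in("side","top")]
cv2.imwrite("pics/s2.png",np.hstack(a))
```

```text
s2 t 24.2 p [540.9 -70.  175.1] F [0.4 0.7 6.2] M [-0.03 -0.05 -0.  ] gap 0.272
side [(4.98, 1.0), (6.261, 0.96)]
top [(0.014, 0.13), (0.014, 0.1)]
```

View pics/s2.png

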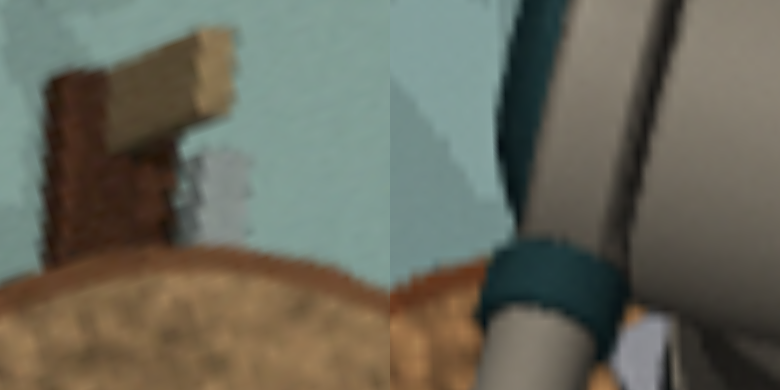

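Run:
```python
from h import *
for n in CAL:
    T=CAL[n]["world_to_cam"];print(n,"cam",(-T[:3,:3].T@T[:3,3]).round())
def prof(img,n,x,ys,z):
    uv=proj(n,np.c_[np.full(len(ys),x),ys,np.full(len(ys),z)]).astype(np.float32)[None]
    h=cv2.cvtColor(cv2.remap(img,uv[...,0],uv[...,1],cv2.INTER_LINEAR),cv2.COLOR_BGR2HSV)[0];return h
s2=cv2.imread("pics/s2_side.png");t0=cv2.imread("pics/top0.png");s0=cv2.imread("pics/side0.png")
ys=np.arange(-45,16,1.5)
def show(l,h): print(l,"\n S",h[:,1].tolist(),"\n V",h[:,2].tolist())
print(ys.tolist())
show("tab side x=512+172",prof(s2,"side",684,ys,42))
show("block top cam x=512+205 z56",prof(t0,"top",717,ys,56))
show("block side cam x=512+205 z56",prof(s0,"side",717,ys,56))
show("tongue top x=690 z10",prof(t0,"top",690,ys,10))
show("tongue side x=690 z10",prof(s0,"side",690,ys,10))
```

```text
top cam [ 381.  -22. 1147.]
side cam [351. 828. 974.]
[-45.0, -43.5, -42.0, -40.5, -39.0, -37.5, -36.0, -34.5, -33.0, -31.5, -30.0, -28.5, -27.0, -25.5, -24.0, -22.5, -21.0, -19.5, -18.0, -16.5, -15.0, -13.5, -12.0, -10.5, -9.0, -7.5, -6.0, -4.5, -3.0, -1.5, 0.0, 1.5, 3.0, 4.5, 6.0, 7.5, 9.0, 10.5, 12.0, 13.5, 15.0]
tab side x=512+172 
 S [44, 42, 41, 42, 44, 44, 46, 46, 44, 40, 29, 18, 16, 18, 17, 15, 15, 15, 16, 13, 13, 14, 16, 19, 28, 38, 49, 120, 142, 143, 143, 142, 147, 147, 155, 161, 156, 148, 141, 141, 146] 
 V [156, 156, 156, 157, 157, 156, 155, 156, 156, 153, 148, 143, 141, 140, 139, 138, 138, 140, 142, 133, 120, 107, 96, 93, 90, 81, 67, 66, 61, 57, 57, 61, 66, 64, 61, 57, 54, 55, 56, 56, 56]
block top cam x=512+205 z56 
 S [47, 47, 45, 47, 46, 47, 44, 32, 23, 23, 24, 20, 18, 14, 14, 46, 118, 125, 126, 126, 125, 125, 124, 108, 41, 21, 21, 29, 36, 22, 18, 28, 33, 50, 49, 49, 47, 47, 47, 45, 45] 
 V [147, 147, 147, 148, 149, 152, 140, 105, 90, 88, 75, 65, 71, 73, 71, 55, 56, 112, 138, 136, 135, 135, 136, 120, 80, 72, 74, 78, 78, 71, 72, 74, 94, 113, 125, 130, 130, 130, 131, 13
[... 511 characters left out ...]
, 170, 172, 168, 168, 167, 172, 168, 168, 164, 164, 172, 172, 168, 167, 172, 178, 185, 197, 81, 43, 50, 49, 47, 47, 48, 47] 
 V [148, 148, 152, 137, 98, 74, 60, 50, 54, 55, 56, 56, 57, 57, 56, 54, 49, 47, 50, 52, 52, 53, 53, 53, 53, 55, 55, 53, 52, 52, 53, 55, 62, 79, 125, 133, 131, 141, 148, 149, 148]
tongue side x=690 z10 
 S [46, 46, 44, 42, 44, 44, 28, 50, 96, 124, 139, 141, 137, 133, 141, 150, 160, 154, 153, 154, 146, 150, 155, 150, 143, 147, 151, 154, 165, 159, 155, 158, 155, 153, 146, 142, 103, 61, 22, 41, 44] 
 V [155, 156, 156, 156, 157, 152, 118, 81, 69, 66, 66, 67, 69, 67, 65, 61, 59, 58, 60, 63, 63, 61, 61, 63, 64, 64, 64, 63, 62, 64, 66, 68, 69, 65, 54, 45, 47, 50, 83, 125, 139]
```

```bash
cat >> h.py <<'E'
def fine(img,n="side",xs=(676,680,684,688)):
    out=[]
    for x in xs:
        ys=np.arange(-75,30,.5);uv=proj(n,np.c_[np.full(len(ys),x),ys,np.full(len(ys),42)]).astype(np.float32)[None]
        h=cv2.cvtColor(cv2.remap(img,uv[...,0],uv[...,1],cv2.INTER_LINEAR),cv2.COLOR_BGR2HSV)[0].astype(int)
        m=(h[:,1]<30)&(h[:,2]>115);e=ys[m]
        if len(e): out.append(((e.min()+8)+12.2)/(x-512.2)+.013)
    return np.round(out,3)
E
python3 - <<'E'
from h import *
for t in("s1","s2"): print(t,fine(cv2.imread(f"pics/{t}_side.png")))
from plan import *
L=load()
L["t"]-=.125;L["seg"].pop();save(L) # one hold row was not sent
obs(6.261-.024,2);print(load()["t"]);nudge(.036,4)
E
```

```text
s1 [-0.19  -0.188 -0.19  -0.157]
s2 [-0.044 -0.045 -0.044 -0.046]
24.300000000000004
[1.020390040315899, 0.6612051946523454] [ 0.     0.012  0.008 -0.044  0.027 -0.004  0.005] now -0.046185307179584356
(np.float64(9.378396086830165e-05), np.float64(0.8800000000000002), np.float64(0.035906216039131696), np.float64(0.09078074045886662))
[0.30, 0.15, 0, 0, 0, 0, 0.90, 0.55, 0, 0, 0, 0, 1.45, 0.95, 0, 0, 0, 0, 1.95, 1.50, 0, 0, 0, 0, 2.40, 2.05, 0, 0, 0, 0, 2.60, 2.35, 0, 0, 0, 0, 2.60, 2.35, 0, 0, 0, 0, 2.60, 2.35, 0, 0, 0, 0, 2.60, 2.35, 0, 0, 0, 0, 2.60, 2.35, 0, 0, 0, 0, 2.60, 2.35, 0, 0, 0, 0, 2.60, 2.35, 0, 0, 0, 0]
```

Emit:
{"name": "move_arm", "arguments": {"deltas": [0.3,0.15,0,0,0,0,0.9,0.55,0,0,0,0,1.45,0.95,0,0,0,0,1.95,1.5,0,0,0,0,2.4,2.05,0,0,0,0,2.6,2.35,0,0,0,0,2.6,2.35,0,0,0,0,2.6,2.35,0,0,0,0,2.6,2.35,0,0,0,0,2.6,2.35,0,0,0,0,2.6,2.35,0,0,0,0,2.6,2.35,0,0,0,0]}}

```text
time_s: 25.8
ee_pos: [566.9, -46.7, 175.1]
ee_rot: [0.175, 0.685, 0.175, -0.685]
wrist_force: [-0.4, -0.1, 6.1]
finger_gap: 0.273
```

Run:
```python
from h import *
look("s3");print(fine(cv2.imread("pics/s3_side.png")))
```

```text
s3 t 25.8 p [566.9 -46.7 175.1] F [-0.4 -0.1  6.1] M [-0.06 -0.    0.  ] gap 0.273
side [(0.013, 0.98), (5.162, 0.97)]
[ 0.002 -0.007 -0.003 -0.006]
```

The tab is at -0.004 rad. Releasing and retreating.

Emit:
{"name": "move_arm", "arguments": {"deltas": [0,0,0,0,0,0,0,0,0,0,0,0,0,0,0,0,0,0,0,0,0,0,0,0], "fingers": 0.7}}

```text
time_s: 26.35
ee_pos: [566.7, -46.6, 174.5]
ee_rot: [-0.175, -0.685, -0.175, 0.685]
wrist_force: [-0.1, 0.7, -0.0]
finger_gap: 0.661
```

Emit:
{"name": "move_arm", "arguments": {"deltas": [0,0,1,0,0,0,0,0,3,0,0,0,0,0,6,0,0,0,0,0,10,0,0,0,-3,-4,13,0,0,0,-7,-9,14,0,0,0,-11,-14,14,0,0,0,-15,-19,14,0,0,0,-19,-24,14,0,0,0,-23,-29,14,0,0,0,-26,-34,14,0,0,0,-28,-37,14,0,0,0,-28,-37,14,0,0,0]}}

```text
time_s: 27.98
ee_pos: [285.3, -418.9, 315.1]
ee_rot: [-0.174, -0.685, -0.173, 0.686]
wrist_force: [0.2, -0.0, -0.4]
finger_gap: 0.703
```

Run:
```python
from h import *
look("f1",("side","top"));print(fine(cv2.imread("pics/f1_side.png")),fine(cv2.imread("pics/f1_top.png"),"top"))
a=[cv2.resize(rect(n,cv2.imread(f"pics/f1_{n}.png"),C+[0,0],42,230,1),(390,390)) for n in("side","top")]
b=[cv2.resize(rect(n,cv2.imread(f"pics/f1_{n}.png"),C+[180,0],42,40,3),(200,200)) for n in("side","top")]
cv2.imwrite("pics/f1.png",np.vstack([np.hstack(a),np.hstack([b[0],np.zeros((200,380,3),np.uint8),b[1]])]))
```

```text
f1 t 27.975 p [ 285.3 -418.9  315.1] F [ 0.2 -0.  -0.4] M [ 0.02 -0.01 -0.01] gap 0.703
side [(0.013, 0.98), (5.164, 0.97)]
top [(6.261, 0.94), (0.014, 0.03)]
[-0.001 -0.004 -0.    -0.006] [-0.01  -0.019 -0.018 -0.014]
```

View pics/f1.png

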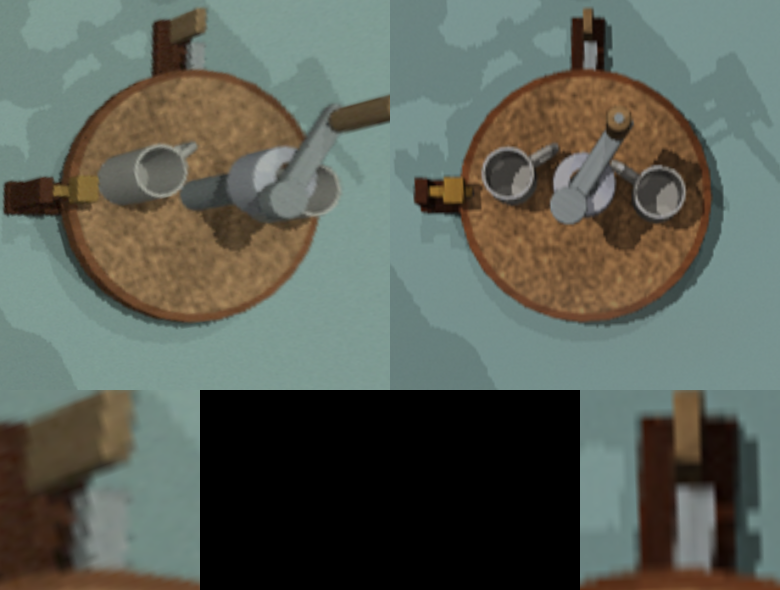

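```bash
python3 -c "
from workcell import robot
robot.sign_off()"
```

```text
the job is handed in; nothing more can be done
```

The job is handed in. I ran the platter up by the crank, held it at about 1 rad/s, stopped it at the mark and let go. The clock stood at about 28 s of the 67 s allowed.

- **Speed:** the platter averaged 1.02 rad/s between the tab sightings at 6.0 s and 13.6 s. The fitted model puts the peak at 1.06 rad/s, and the speed stayed above 0.85 rad/s from about 5.6 s until the stop began around 21.5 s. These figures come from tab angles and the model, since nothing reads the platter's speed directly.
- **Stop:** I braked with the crank about 0.19 rad short of the mark on the third pass. Two small forward nudges brought it in.
- **Alignment:** after release, the two cameras disagree slightly. The side camera puts the tab at about -0.003 rad from the mark, and the top camera at about -0.015 rad on the same edge measure and -0.022 rad on the coarser detector. I take it as roughly 1 to 3 mm short at the rim.
- **Surroundings:** in the last picture both cups stand upright on the platter on opposite sides, and the arm is clear. The largest wrist force in any reading was about 8 N.
- **Failed checks:** the tab was hidden from the side camera at 8.5 s, so I threw out that reading. My tab detector was also biased by about 0.02 rad near the mark, so I used an edge measurement for the final nudge.

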